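# Carry the valves over to the wash rack in cylinder order

### The job

The four engine valves on the wooden strip-down board must keep their cylinder order: move them to the steel wash rack in the same order counted from the pointed end of each, so that the valve nearest the board's pointed end stands in the pocket nearest the rack's pointed end, and so on down the row. Set each valve down, do not drop it; leave it standing upright on its head, fully down in its pocket and let go. Leave the piston, the two valve springs and the lube bottle where they stand.

Things in the scene. Friction and masses are not known exactly. Their poses are not given: they have to be found in the camera images.
- strip_board: Fixed wooden board, 264 x 82 x 20 mm, one end cut to a blunt point like an arrow, the other square; holds the valves at the start. Any yaw. Origin: underside, middle of the row of 4 round pockets; +x runs along the row to the pointed end. Pockets 1 to 4 at x = +85, +30.5, -30.5, -85 mm; 1 and 4 are 43 mm across, 2 and 3 55 mm; floors 10 mm above the origin, 10 mm deep.
- wash_rack: Fixed steel plate, 78 mm wide, 18 mm thick, side lips 23 mm high, one end a blunt point, a wire handle at the other; empty at the start. Any yaw. Origin: underside, middle of the row of 4 round pockets; +x runs along the row to the pointed end. Pockets 1 to 4 at x = +85, +30.5, -30.5, -85 mm; 1 and 4 are 43 mm across, 2 and 3 55 mm; floors 9 mm above the origin, 9 mm deep.
- exhaust_valve_1: Loose steel engine valve standing on its head, stem up, 115 mm tall, about 100 g. Flat round head 35 mm across, 3 mm thick at the rim, narrowing to a 9 mm stem from 36 mm above the underside to the top. Origin: centre of the head's underside; +z up the stem. Starts in pocket 1 of strip_board (nearest its pointed end).
- intake_valve_1: Loose steel engine valve standing on its head, stem up, 115 mm tall, about 120 g. Flat round head 45 mm across, 3 mm thick at the rim, narrowing to a 9 mm stem from 36 mm above the underside to the top. Origin: centre of the head's underside; +z up the stem. Starts in pocket 2 of strip_board.
- intake_valve_2: Loose steel engine valve standing on its head, stem up, 115 mm tall, about 120 g. Flat round head 45 mm across, 3 mm thick at the rim, narrowing to a 9 mm stem from 36 mm above the underside to the top. Origin: centre of the head's underside; +z up the stem. Starts in pocket 3 of strip_board.
- exhaust_valve_2: Loose steel engine valve standing on its head, stem up, 115 mm tall, about 100 g. Flat round head 35 mm across, 3 mm thick at the rim, narrowing to a 9 mm stem from 36 mm above the underside to the top. Origin: centre of the head's underside; +z up the stem. Starts in pocket 4 of strip_board (nearest its square end).
- piston: Bystander: loose aluminium piston standing on its skirt, 90 mm across, 64 mm tall, behind and between the two racks. Origin: centre of its underside.
- valve_spring_tall: Bystander: loose steel coil spring standing on end, 35 mm across, 48 mm tall, near the left front corner of the bench. Origin: centre of its underside.
- valve_spring_short: Bystander: loose steel coil spring standing on end, 34 mm across, 45 mm tall, near the other spring. Origin: centre of its underside.
- lube_bottle: Bystander: loose squeeze bottle with a black pointed tip, 42 mm across, 153 mm tall, near the front edge on the right. Origin: centre of its underside.
Things that resemble listed ones, but are neither listed nor needed, are in the scene too. What is shaped like the intake_valve_2 but red is not meant.

How it is judged (in metres and radians):
At the end, for the whole second after the job is handed in: Valves stand in wash-rack pockets 1 to 4 in the board's order from the pointed end, each within 10 mm of the pocket centre along and across the row, within 4 mm of its floor, upright within 0.12 rad, released and at rest; piston, springs and bottle within 30 mm of where they were and upright (x of exhaust_valve_1 in the frame of wash_rack between 0.075 and 0.095 m and y of exhaust_valve_1 in the frame of wash_rack between -0.01 and 0.01 m and z of exhaust_valve_1 in the frame of wash_rack between 0.005 and 0.013 m and angle between each of exhaust_valve_1, intake_valve_1, intake_valve_2, exhaust_valve_2's own z axis and vertical below 0.12 rad and linear speed of each of exhaust_valve_1, intake_valve_1, intake_valve_2, exhaust_valve_2 below 0.02 m/s and x of intake_valve_1 in the frame of wash_rack between 0.0205 and 0.0405 m and y of intake_valve_1 in the frame of wash_rack between -0.01 and 0.01 m and z of intake_valve_1 in the frame of wash_rack between 0.005 and 0.013 m and x of intake_valve_2 in the frame of wash_rack between -0.0405 and -0.0205 m and y of intake_valve_2 in the frame of wash_rack between -0.01 and 0.01 m and z of intake_valve_2 in the frame of wash_rack between 0.005 and 0.013 m and x of exhaust_valve_2 in the frame of wash_rack between -0.095 and -0.075 m and y of exhaust_valve_2 in the frame of wash_rack between -0.01 and 0.01 m and z of exhaust_valve_2 in the frame of wash_rack between 0.005 and 0.013 m and distance of each of piston, valve_spring_tall, valve_spring_short, lube_bottle from where it was at the start of the episode below 0.03 m and angle between each of piston, valve_spring_tall, valve_spring_short, lube_bottle's own z axis and vertical below 0.2 rad); the robot touches nothing.
It fails at once if a valve is dropped (falls freely by more than about 25 mm) ((linear speed of exhaust_valve_1 above 0.7 m/s and contact force between exhaust_valve_1 and the fingers below 0.3 N) or (linear speed of intake_valve_1 above 0.7 m/s and contact force between intake_valve_1 and the fingers below 0.3 N) or (linear speed of intake_valve_2 above 0.7 m/s and contact force between intake_valve_2 and the fingers below 0.3 N) or (linear speed of exhaust_valve_2 above 0.7 m/s and contact force between exhaust_valve_2 and the fingers below 0.3 N)).
It fails at once if the piston, a valve spring or the lube bottle is pushed away by more than 30 mm or knocked over (distance of any of piston, valve_spring_tall, valve_spring_short, lube_bottle from where it was at the start of the episode above 0.03 m or angle between any of piston, valve_spring_tall, valve_spring_short, lube_bottle's own z axis and vertical above 0.5 rad).
It also fails if it takes over 112 s, if anything falls off the work surface, if the arm or the gripper's body presses on something with over 40 N, if the wrist force passes 120 N, or if a joint passes its speed limit or range.

### The arm

A 6-joint arm with a two-finger parallel gripper is mounted at the origin on a cart in front of the work surface, level with it; the furniture and walls round the work are solid. World frame = base frame: x ahead of the robot, y to its left, z up, the work surface at z = 0. Lengths are in mm, angles in rad, forces in N, time in s.
With the tool pointing down it reaches from about 150 to 775 mm from the base axis. Payload 6.1 kg.
Tool frame: the origin (TCP) lies midway between the tips of the shut fingers; the grasp point (between the pads) lies arm.grip_point_offset behind it (arm.grip_point_offset is the distance from the TCP to the grasp point, in mm); z points along the fingers, y is the line along which they close (so a half turn about z gives the same grasp; the last joint's range is limited). The gripper opens to 85 mm and grips with 20 to 120 N. Pads are 22 mm wide; open, the fingers measure 114 mm over their backs; the gripper's body (76 mm by 85 mm) begins 54 mm behind the grasp point. The pads swing forward as they close: fully open they stand 13 mm farther back than shut.
Start: joints at [1.332, 0.126, -0.04, 1.405, 0, 1.571], TCP at [124.176, 510.087, 231.295] pointing down, gripper open.
Joint ranges: [-2.72, 2.72], [-0.95, 1.95], [-1.27, 1.35], [-1.78, 2.02], [-1.46, 1.47], [-3.14, 3.14]. Speed limits (rad/s): [2.39, 2.39, 3.01, 3.14, 3.14, 3.14].

### API

Orientations are given as a unit quaternion [x, y, z, w].
In Python, from station import arm, vision gives the robot as it stands. The module is installed in compiled form; this text tells all that it offers.
- The arm moves only by the tool arm_command, never from a script. Its argument "series" is a list of rows, each a list of 5 numbers: the finger opening in cm, from 0 to 8.54, then the shift along the tool's x, y, z in shares of 100 cm (1.0 is 100 cm), then the turn about the tool's z in normalised numbers (1 is 60 degrees). A call has exactly 8 rows; each row is the pose to reach, as a shift and turn from the pose commanded when the call began, along the tool's axes at that moment; what a row does not reach only later rows make up. A row lasts 1/10 s, in which the tool goes at most 50 mm and 8.59 degrees, less where a joint would pass 70% of its speed; a pose out of reach is approached as far as the arm can. A call with a gripper value outside its range is refused whole. The fingers move at their own pace and stop on an object; "squeeze" is the grip in N (left out, the last holds). Time passes only in rows, so rows that repeat a pose let the fingers close, or fill a call up. It gives the time, the measured TCP pose, the force, the opening and the grip force at its end, in the units of the state.
- arm.get_state(): the state, without advancing time (a new reading comes with each control period).
- vision.get_image(name): name is "side" or "top" or "wrist"; returns the picture (400x640x3 uint8, red, green, blue); there is no depth.
- vision.get_calibration(name): a dict with "camera_matrix" (3x3 intrinsics, pixels), "k1" (the pictures are not rectified: a ray, as slopes to the right and down, at radius r is drawn at 1 + k1 r^2 times it, then the intrinsics apply), "view" (4x4, takes a point from world to camera coordinates); the wrist camera has in their place "tool_from_camera" (4x4, takes a point from camera to tool coordinates, whose origin is the TCP and whose axes are the flange's). Camera axes: x right, y down, z forward; pixel columns grow to the right and rows downward; lengths in mm; the calibration is good to about 2 mm. A picture is of the moment at which its call begins: read the wrist's pose just before it. get_calibration takes no time and is no camera call.
- arm.sign_off(): hands the job in; it is judged then, once.
The state is a dict: "t": time; "q": joint angles; "joint_velocities": joint speeds; "tau": joint torques, N m; "eef_pos": TCP position; "eef_rot": TCP orientation; "contact_force": force on the tool from outside, world axes, zero at the start; "ft_torque": the same for the moment, N m; "finger_gap": opening from 0.0 (shut) to 1.0 (fully open); "finger_force": force on a finger pad.
Only numpy, scipy, OpenCV 4.12 (cv2) and the standard library are available. Lean on these libraries where they do the work, as an engineer would, in place of code of your own. Each camera call takes 0.05 s, during which the arm holds its last target. There are 200 camera calls.

## Working session

There is one attempt and no reset: what is moved stays moved. The work goes in short steps, Python scripts to look and compute and a tool call to move; the robot and the scene stay as the last step left them, time stands still between calls to the robot, and variables do not carry over. Pictures are saved under pics/ and viewed, at most 14 in all, crops included, and the job is handed in when it is done.

Besides the shell and the picture viewer there is one more tool, called after "Call:" in YAML: its name, and indented under it one key for each argument. arm_command: Moves the arm, as the interface text tells. Its arguments: {"type":"object","properties":{"series":{"type":"array"},"squeeze":{"type":"number"}},"required":["series"]}

```bash
mkdir -p pics
python3 - <<'E'
from station import arm, vision
import cv2, numpy as np
s=arm.get_state(); print({k:np.round(v,3).tolist() for k,v in s.items()}); print(arm.grip_point_offset)
for n in("top","side"):
    cv2.imwrite(f"pics/{n}0.png",vision.get_image(n)[:,:,::-1])
    print({k:np.round(v,3).tolist() for k,v in vision.get_calibration(n).items()})
print(vision.get_calibration("wrist"))
E
```

```text
{'t': 0.0, 'q': [1.332, 0.126, -0.041, 1.405, -0.0, 1.571], 'joint_velocities': [0.002, -0.0, -0.001, 0.0, 0.002, 0.0], 'tau': [-0.0, -43.592, 35.292, 0.017, -0.0, 0.0], 'eef_pos': [124.088, 509.697, 230.51], 'eef_rot': [0.119, 0.993, -0.001, -0.0], 'contact_force': [0.118, -1.044, 0.791], 'ft_torque': [0.0, -0.018, 0.03], 'finger_force': 0.0, 'finger_gap': 0.996}
18.700000000000003
{'camera_matrix': [[513.344, 0.0, 318.931], [0.0, 513.344, 198.075], [0.0, 0.0, 1.0]], 'k1': 0.001, 'view': [[0.012, -1.0, 0.001, 2.791], [-0.997, -0.012, -0.079, 513.274], [0.079, -0.0, -0.997, 1458.225], [0.0, 0.0, 0.0, 1.0]]}
{'camera_matrix': [[479.378, 0.0, 320.284], [0.0, 479.378, 204.699], [0.0, 0.0, 1.0]], 'k1': -0.088, 'view': [[1.0, 0.024, -0.016, -519.572], [0.001, -0.575, -0.818, 58.082], [-0.029, 0.818, -0.575, 1180.094], [0.0, 0.0, 0.0, 1.0]]}
{'camera_matrix': array([[333.88812565,   0.        , 316.97865787],
       [  0.        , 333.88812565, 206.11654976],
       [  0.        ,   0.        ,   1.        ]]), 'k1': -0.009204008726893989, 'tool_from_camera': array([[-2.87088331e-04, -9.56692998e-01, -2.91098652e-01,
         7.54218260e+01],
       [ 9.99999891e-01, -1.67447293e-04, -4.35909426e-04,
         7.28468745e-01],
       [ 3.68287815e-04, -2.91098745e-01,  9.56692942e-01,
        -1.43880053e+02],
       [ 0.00000000e+00,  0.00000000e+00,  0.00000000e+00,
         1.00000000e+00]])}
```

View pics/top0.png

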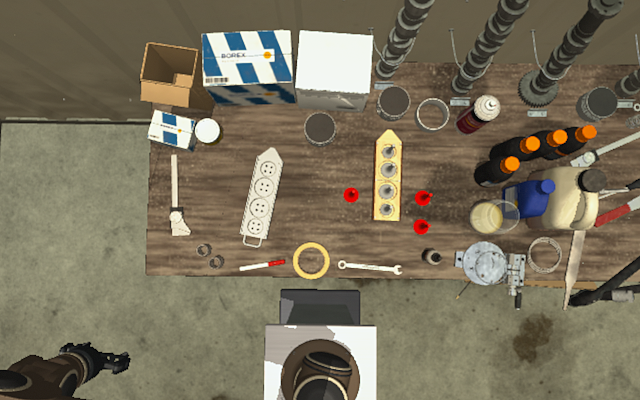

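View pics/side0.png

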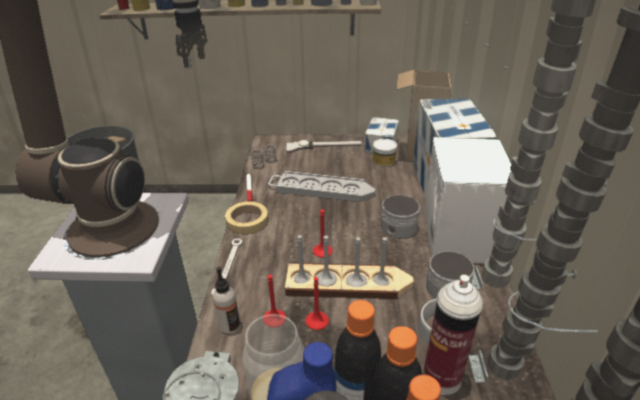

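Top view: board with 4 valves at (389,150..210) pointing up (world +x), rack empty at (262,165..235) tilted, pointed end up; red decoys at (351,195), (423,197), (421,227). Enlarge.

Run:
```python
import cv2
a=cv2.imread("pics/top0.png")
b=cv2.resize(a[120:260,230:430],None,fx=4,fy=4,interpolation=cv2.INTER_CUBIC)
cv2.imwrite("pics/crop1.png",b)
```

```text
(no output)
```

View pics/crop1.png

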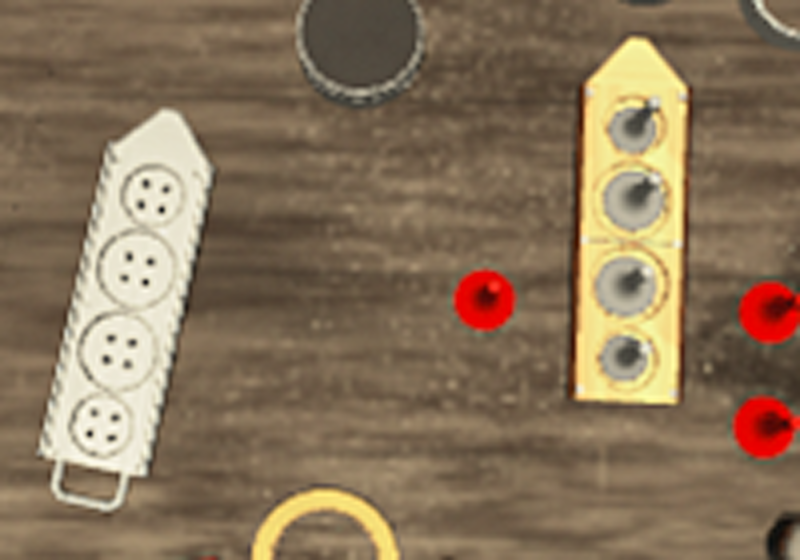

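```bash
cat > h.py <<'E'
from station import arm, vision
import cv2, numpy as np
def ray(n,px):
    c=vision.get_calibration(n);K=c["camera_matrix"]
    u=cv2.undistortPoints(np.array(px,float).reshape(-1,1,2),K,np.array([c["k1"],0,0,0,0.]))[:,0]
    d=np.c_[u,np.ones(len(u))]
    if "view" in c: T=np.linalg.inv(c["view"])
    else:
        from scipy.spatial.transform import Rotation as R
        s=arm.get_state();T=np.eye(4);T[:3,:3]=R.from_quat(s["eef_rot"]).as_matrix();T[:3,3]=s["eef_pos"];T=T@c["tool_from_camera"]
    return T[:3,3],d@T[:3,:3].T
def on_z(n,px,z):
    o,d=ray(n,px);t=(np.broadcast_to(z,len(d))-o[2])/d[:,2];return o+d*t[:,None]
def proj(n,P):
    c=vision.get_calibration(n);V=c["view"]
    P=np.array(P,float)
    return cv2.projectPoints(P.reshape(-1,1,3),cv2.Rodrigues(V[:3,:3])[0],V[:3,3].copy(),c["camera_matrix"],np.array([c["k1"],0,0,0,0.]))[0][:,0]
def fitrow(P,xs=np.array([85,30.5,-30.5,-85.])):
    P=P[:,:2];c=P.mean(0);z=((P-c)@[1,1j]*xs).sum();a=np.angle(z)
    e=np.array([np.cos(a),np.sin(a)]);return c,a,c+xs[:,None]*e,np.abs(z)/(xs**2).sum()
E
python3 - <<'E'
from h import *
f=lambda L:230*np.array([1,0])+120*np.array([0,1])+(np.array(L)+.5)/4-.5
for nm,L,z in(("rack",[(152,195),(136,269),(119,351),(101,425)],18),("boardrims",[(634,126),(630,201),(628,285),(627,358)],20),("heads",[(633,128),(633,202),(627,286),(625,356)],13),("tips",[(655,103),(655,181),(648,268),(632,345)],125),("sq",[(580,90),(690,90),(678,404),(573,400),(638,37)],20),("rackcorn",[(112,145),(212,170),(148,474),(40,455),(170,110)],23),("red",[(486,298)],3),("piston",[(360,35)],64)):
    P=on_z("top",f(L),z);print(nm,P.round(1)[:,:2].tolist())
    if len(L)==4:
        c,a,Q,s=fitrow(P);print(c.round(1),a.round(3),s.round(3),Q.round(1).tolist())
E
```

```text
rack [[597.8, 158.8], [543.8, 169.3], [484.4, 180.3], [431.0, 192.1]]
[514.3 175.1] -0.195 1.0 [[597.7, 158.7], [544.2, 169.2], [484.3, 181.1], [430.9, 191.6]]
boardrims [[652.4, -189.9], [597.5, -187.1], [536.5, -185.8], [483.8, -185.2]]
[ 567.5 -187. ] -0.027 0.993 [[652.5, -189.3], [598.0, -187.8], [537.0, -186.2], [482.6, -184.7]]
heads [[652.1, -190.1], [597.8, -190.2], [536.4, -186.0], [485.6, -184.7]]
[ 568.  -187.8] -0.037 0.983 [[652.9, -190.9], [598.4, -188.9], [537.5, -186.6], [483.0, -184.6]]
tips [[650.0, -189.9], [597.0, -189.9], [538.1, -185.3], [486.3, -174.7]]
[ 567.9 -184.9] -0.091 0.967 [[652.5, -192.7], [598.2, -187.7], [537.5, -182.2], [483.2, -177.2]]
sq [[678.3, -150.7], [679.3, -230.6], [451.1, -221.9], [453.1, -146.5], [717.9, -192.7]]
rackcorn [[633.2, 188.0], [615.9, 115.4], [396.4, 157.1], [409.0, 234.6], [659.3, 146.6]]
red [[527.3, -84.6]]
piston [[707.2, 9.6]]
```

Run:
```python
import cv2
a=cv2.imread("pics/side0.png")
b=cv2.resize(a[160:310,262:422],None,fx=4,fy=4,interpolation=cv2.INTER_CUBIC)
cv2.imwrite("pics/crop2.png",b)
```

```text
(no output)
```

View pics/crop2.png

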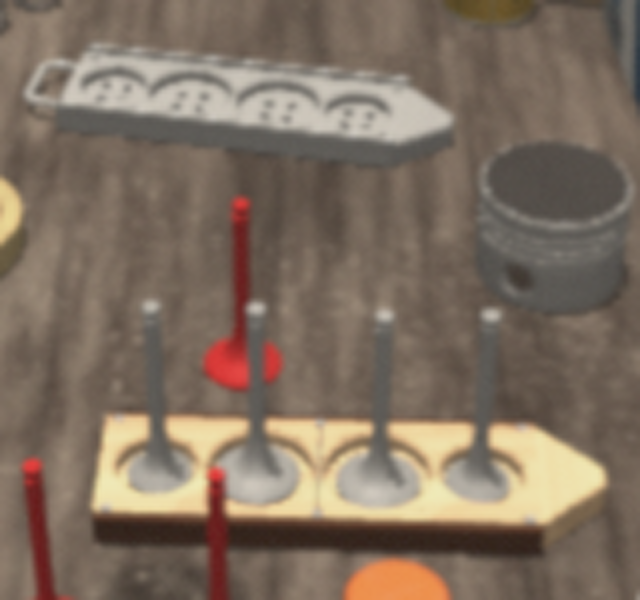

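Side crop: stem tips at (490,313), (384,313), (257,306), (152,303) for pockets 1–4; rack empty, its pointed end toward the back.

Run:
```python
from h import *
g=lambda L:np.array([262,160])+(np.array(L)+.5)/4-.5
f=lambda L:np.array([230,120])+(np.array(L)+.5)/4-.5
s=g([(490,313),(384,313),(257,306),(152,303)]);t=f([(655,103),(655,181),(648,268),(632,345)])
print(on_z("side",s,125).round(1))
print("rackside",on_z("side",g([(356,120),(277,111),(194,101),(113,92)]),9).round(1))
o1,d1=ray("top",t);o2,d2=ray("side",s)
for a,b in zip(d1,d2):
    A=np.c_[a,-b];k,*_=np.linalg.lstsq(A,o2-o1,rcond=None);print(((o1+k[0]*a+o2+k[1]*b)/2).round(1))
```

```text
[[ 651.2 -188.6  125. ]
 [ 599.4 -188.7  125. ]
 [ 537.3 -183.5  125. ]
 [ 485.4 -181.4  125. ]]
rackside [[597.6 159.8   9. ]
 [544.5 170.9   9. ]
 [487.7 183.4   9. ]
 [431.2 195.    9. ]]
[ 650.5 -189.8  125.8]
[ 598.1 -189.8  125.7]
[ 537.7 -185.1  126.4]
[ 485.7 -175.4  120.3]
```

The manual's scale: shifts go in shares of 100 cm and turns go in shares of 60 degrees. Converting my numbers, -24 cm / 100 = -0.24, -20 cm / 100 = -0.2, -13.7 degrees / 60 = -0.2283.

Call:
arm_command:
  series:
    - [5,0,0,0,-0.1333]
    - [5,-0.04,-0.04,0,-0.2283]
    - [5,-0.08,-0.08,0,-0.2283]
    - [5,-0.11,-0.12,0,-0.2283]
    - [5,-0.14,-0.16,0,-0.2283]
    - [5,-0.17,-0.2,0,-0.2283]
    - [5,-0.2,-0.24,0,-0.2283]
    - [5,-0.2,-0.24,0,-0.2283]
  squeeze: 40

```text
t: 0.9
eef_pos: [262.2, 226.0, 231.3]
eef_rot: [0.002, 1.0, -0.0, 0.0]
contact_force: [0.1, -0.3, 0.8]
finger_gap: 0.587
finger_force: 0.0
```

Converted, -23 cm / 100 = -0.23, -20 cm / 100 = -0.2.

Call:
arm_command:
  series:
    - [5,-0.03,-0.032,0,0]
    - [5,-0.06,-0.064,0,0]
    - [5,-0.09,-0.096,0,0]
    - [5,-0.12,-0.13,0,0]
    - [5,-0.15,-0.17,0,0]
    - [5,-0.18,-0.2,0,0]
    - [5,-0.2,-0.23,0,0]
    - [5,-0.2,-0.23,0,0]

```text
t: 1.7
eef_pos: [463.5, -3.4, 230.2]
eef_rot: [0.002, 1.0, -0.0, -0.001]
contact_force: [0.1, 0.4, -0.4]
finger_gap: 0.583
finger_force: 0.0
```

Converted, -19 cm / 100 = -0.19, -15 cm / 100 = -0.15.

Call:
arm_command:
  series:
    - [5,-0.02,-0.03,0,0]
    - [5,-0.05,-0.07,0,0]
    - [5,-0.08,-0.11,0,0]
    - [5,-0.11,-0.15,0,0]
    - [5,-0.13,-0.19,0,0]
    - [5,-0.13,-0.19,0,0]
    - [5,-0.13,-0.19,0,0]
    - [5,-0.13,-0.19,0,0]

```text
t: 2.5
eef_pos: [591.3, -189.2, 231.3]
eef_rot: [-0.001, 1.0, 0.0, -0.0]
contact_force: [-1.0, -0.3, 0.2]
finger_gap: 0.584
finger_force: 0.0
```

Run:
```python
from h import *
s=arm.get_state();print(s["eef_pos"],s["eef_rot"],s["t"])
a=vision.get_image("wrist")[:,:,::-1]
cv2.imwrite("pics/w0.png",a)
from scipy.spatial.transform import Rotation as R
c=vision.get_calibration("wrist");T=np.eye(4);T[:3,:3]=R.from_quat(s["eef_rot"]).as_matrix();T[:3,3]=s["eef_pos"];V=np.linalg.inv(T@c["tool_from_camera"])
P=np.array([(651,-189.5,125),(598.5,-189.5,125),(537.5,-184.7,125),(485.5,-184,125)])
print(cv2.projectPoints(P,cv2.Rodrigues(V[:3,:3])[0],V[:3,3],c["camera_matrix"],np.array([c["k1"],0,0,0,0]))[0][:,0].round(1))
```

```text
[ 591.29771087 -189.21619432  231.28147943] [-5.52379634e-04  9.99999748e-01  2.80070711e-04 -3.46899318e-04] 2.5
[[315.4 273.6]
 [315.4 213.9]
 [321.9 135.1]
 [323.3  58.6]]
```

View pics/w0.png

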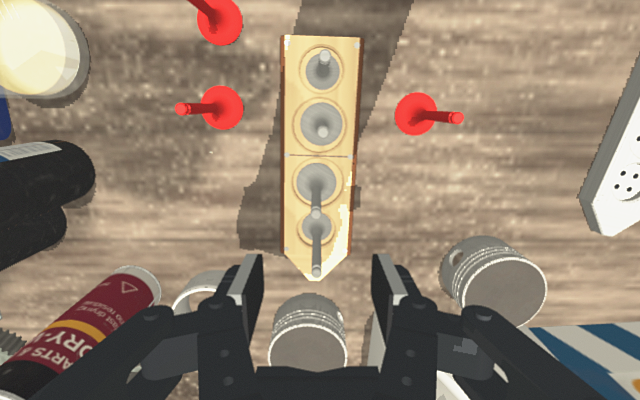

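Wrist view: stem tips at (316,272), (316,214), (322,132), (324,56), agreeing with my estimate within 2–3 px; go for valve 1.

Converted, 15 cm / 100 = 0.15, 14 cm / 100 = 0.14.

Call:
arm_command:
  series:
    - [5,-0.03,0,0,0]
    - [5,-0.06,0,0,0]
    - [5,-0.06,0,0.03,0]
    - [5,-0.06,0,0.07,0]
    - [5,-0.06,0,0.11,0]
    - [5,-0.06,0,0.14,0]
    - [5,-0.06,0,0.15,0]
    - [5,-0.06,0,0.15,0]

```text
t: 3.35
eef_pos: [650.8, -189.0, 80.7]
eef_rot: [-0.001, 1.0, 0.0, -0.001]
contact_force: [-0.6, 0.1, -0.1]
finger_gap: 0.586
finger_force: 0.0
```

Call:
arm_command:
  series:
    - [2.5,0,0,0,0]
    - [1.2,0,0,0,0]
    - [0,0,0,0,0]
    - [0,0,0,0,0]
    - [0,0,0,0,0]
    - [0,0,0,0,0]
    - [0,0,0,0,0]
    - [0,0,0,0,0]

```text
t: 4.15
eef_pos: [653.0, -190.4, 83.5]
eef_rot: [-0.0, 1.0, -0.0, 0.002]
contact_force: [-0.1, 1.7, 6.5]
finger_gap: 0.099
finger_force: 39.0
```

Run:
```python
from h import *
for i in range(3):
    s=arm.get_state();print(s["eef_pos"].round(1) if hasattr(s["eef_pos"],"round") else s["eef_pos"],s["contact_force"],s["finger_gap"],s["finger_force"])
    a=vision.get_image("wrist")
cv2.imwrite("pics/w1.png",a[:,:,::-1])
```

```text
[ 653.  -190.4   83.5] [-0.09210381  1.68600898  6.45724545] 0.09938273938722163 39.010151624679565
[ 653.  -190.4   83.5] [-0.24081874  0.85203119  6.56944995] 0.08994229112205988 39.00988698005676
[ 653.  -190.4   83.5] [ 0.08259473 -0.31163644  5.61837005] 0.09891845923656509 39.009904861450195
```

View pics/w1.png

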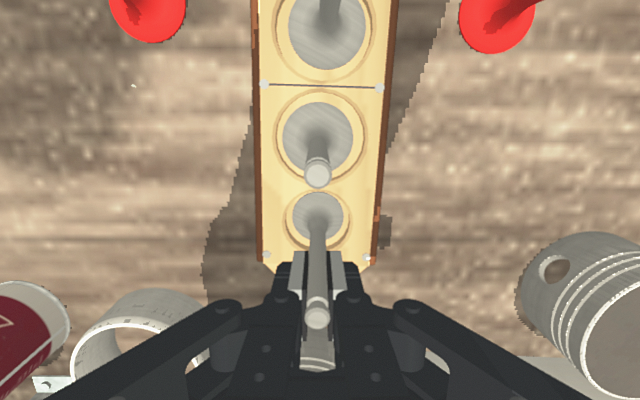

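Converted, -14 cm / 100 = -0.14, -12 cm / 100 = -0.12.

Call:
arm_command:
  series:
    - [0,0,0,-0.01,0]
    - [0,0,0,-0.03,0]
    - [0,0,0,-0.06,0]
    - [0,0,0,-0.09,0]
    - [0,0,0,-0.12,0]
    - [0,0,0,-0.14,0]
    - [0,0,0,-0.14,0]
    - [0,0,0,-0.14,0]

```text
t: 5.1
eef_pos: [652.0, -190.4, 221.2]
eef_rot: [-0.0, 1.0, -0.0, 0.0]
contact_force: [-0.4, -0.3, -1.6]
finger_gap: 0.094
finger_force: 39.0
```

Converted, 22 cm / 100 = 0.22, 21 cm / 100 = 0.21.

Call:
arm_command:
  series:
    - [0,0.003,0.02,0,0]
    - [0,0.009,0.06,0,0]
    - [0,0.015,0.1,0,0]
    - [0,0.021,0.14,0,0]
    - [0,0.027,0.18,0,0]
    - [0,0.031,0.21,0,0]
    - [0,0.033,0.22,0,0]
    - [0,0.033,0.22,0,0]

```text
t: 5.9
eef_pos: [617.8, 31.4, 220.1]
eef_rot: [-0.002, 1.0, -0.0, -0.001]
contact_force: [-0.3, -1.1, -1.2]
finger_gap: 0.092
finger_force: 39.1
```

Run:
```python
from h import *
s=arm.get_state();print(s["eef_pos"],s["eef_rot"],s["finger_gap"],s["finger_force"])
a=vision.get_image("wrist")[:,:,::-1]
cv2.imwrite("pics/w2.png",a)
from scipy.spatial.transform import Rotation as R
c=vision.get_calibration("wrist");T=np.eye(4);T[:3,:3]=R.from_quat(s["eef_rot"]).as_matrix();T[:3,3]=s["eef_pos"];V=np.linalg.inv(T@c["tool_from_camera"])
P=np.array([(597.7,159.2,18),(544.3,170,18),(485,182,18),(431,193,18)])
print(cv2.projectPoints(P,cv2.Rodrigues(V[:3,:3])[0],V[:3,3],c["camera_matrix"],np.array([c["k1"],0,0,0,0]))[0][:,0].round(1))
```

```text
[617.76337704  31.42504757 220.12146781] [-1.57519320e-03  9.99998209e-01 -6.91405584e-05 -1.04674032e-03] 0.09232268242429334 39.06666576862335
[[438.9 160.8]
 [455.5 107.5]
 [475.6  42.4]
 [495.8 -22.9]]
```

View pics/w2.png

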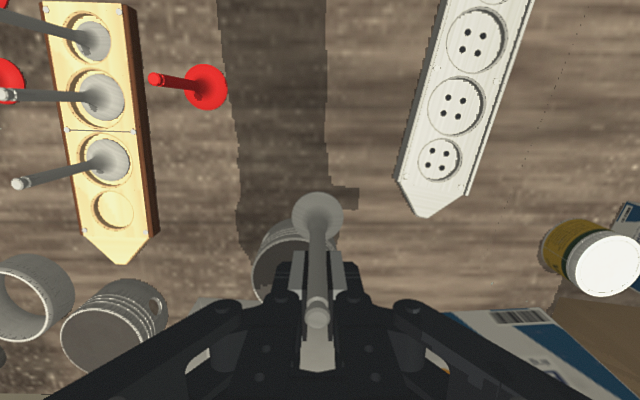

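Wrist view: rack pockets 1–3 at (438,160), (455,105), (474,40), as predicted; valve hangs straight. Place it.

Converted, 13 cm / 100 = 0.13, 12 cm / 100 = 0.12.

Call:
arm_command:
  series:
    - [0,0.006,0.04,0,0]
    - [0,0.012,0.08,0,0]
    - [0,0.018,0.12,0,0]
    - [0,0.02,0.13,0,0]
    - [0,0.02,0.13,0,0]
    - [0,0.02,0.13,0.04,0]
    - [0,0.02,0.13,0.08,0]
    - [0,0.02,0.13,0.1,0]

```text
t: 6.75
eef_pos: [597.7, 156.8, 117.5]
eef_rot: [0.001, 1.0, -0.001, -0.002]
contact_force: [-0.5, 0.2, -0.7]
finger_gap: 0.096
finger_force: 39.3
```

Call:
arm_command:
  series:
    - [0,0,0,0.01,0]
    - [0,0,0,0.02,0]
    - [0,0,0,0.026,0]
    - [0,0,0,0.03,0]
    - [0,0,0,0.033,0]
    - [0,0,0,0.036,0]
    - [0,0,0,0.038,0]
    - [0,0,0,0.038,0]

```text
t: 7.55
eef_pos: [598.7, 159.8, 83.2]
eef_rot: [-0.0, 1.0, -0.0, -0.0]
contact_force: [-0.1, 0.4, -0.4]
finger_gap: 0.095
finger_force: 39.3
```

Converted, 0.2 cm / 100 = 0.002, 0.1 cm / 100 = 0.001.

Call:
arm_command:
  series:
    - [0,0,0,0.001,0]
    - [0,0,0,0.002,0]
    - [0,0,0,0.002,0]
    - [0,0,0,0.002,0]
    - [0,0,0,0.002,0]
    - [0,0,0,0.002,0]
    - [0,0,0,0.002,0]
    - [0,0,0,0.002,0]

```text
t: 8.35
eef_pos: [599.1, 159.9, 82.5]
eef_rot: [-0.0, 1.0, 0.0, 0.001]
contact_force: [-1.9, 0.2, 4.8]
finger_gap: 0.095
finger_force: 39.9
```

Run:
```python
from h import *
s=arm.get_state();print(s["eef_pos"],s["contact_force"])
a=vision.get_image("wrist")[:,:,::-1]
cv2.imwrite("pics/w3.png",cv2.resize(a[100:360,160:480],None,fx=2,fy=2))
```

```text
[599.11711185 159.91804408  82.45054595] [-1.86532668  0.19129801  4.81704388]
```

View pics/w3.png

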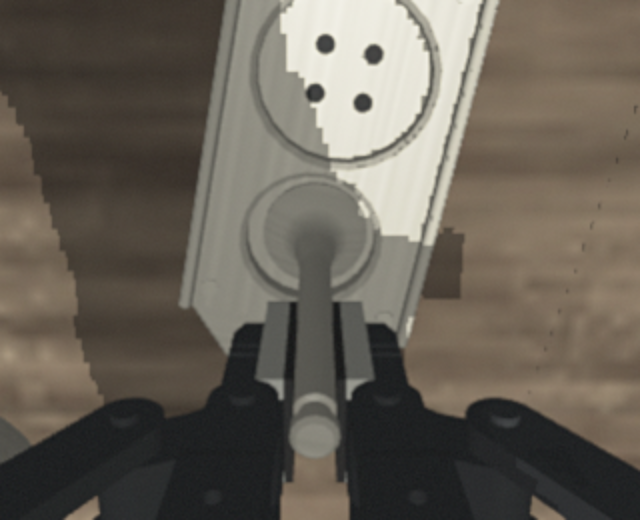

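Valve 1 sits within the pocket ring, seated with 5 N; release and rise.

Converted, -13 cm / 100 = -0.13, -10 cm / 100 = -0.1.

Call:
arm_command:
  series:
    - [1.5,0,0,0,0]
    - [3,0,0,0,0]
    - [4,0,0,0,0]
    - [4,0,0,0,0]
    - [4,0,0,-0.02,0]
    - [4,0,0,-0.06,0]
    - [4,0,0,-0.1,0]
    - [4,0,0,-0.13,0]

```text
t: 9.2
eef_pos: [599.1, 159.8, 213.8]
eef_rot: [-0.0, 1.0, 0.0, 0.001]
contact_force: [1.0, 0.6, 0.1]
finger_gap: 0.47
finger_force: 0.0
```

Converted, -34.9 cm / 100 = -0.349, -33 cm / 100 = -0.33.

Call:
arm_command:
  series:
    - [4,0,-0.03,-0.01,0]
    - [4,0,-0.08,-0.01,0]
    - [4,0,-0.13,-0.01,0]
    - [4,0,-0.18,-0.01,0]
    - [4,0,-0.23,-0.01,0]
    - [4,0,-0.28,-0.01,0]
    - [4,0,-0.33,-0.01,0]
    - [4,0,-0.349,-0.01,0]

```text
t: 10.0
eef_pos: [598.3, -193.5, 220.9]
eef_rot: [0.002, 1.0, -0.0, -0.0]
contact_force: [-0.1, 0.5, -0.7]
finger_gap: 0.468
finger_force: 0.0
```

Run:
```python
from h import *
s=arm.get_state();print(s["eef_pos"],s["eef_rot"])
a=vision.get_image("wrist")[:,:,::-1]
cv2.imwrite("pics/w4.png",a)
cv2.imwrite("pics/side1.png",cv2.resize(vision.get_image("side")[150:310,230:430,::-1],None,fx=4,fy=3.75))
```

```text
[ 598.33800024 -193.48742148  220.8943045 ] [ 1.85006104e-03  9.99998175e-01 -4.45174474e-04 -1.71857177e-04]
```

View pics/side1.png

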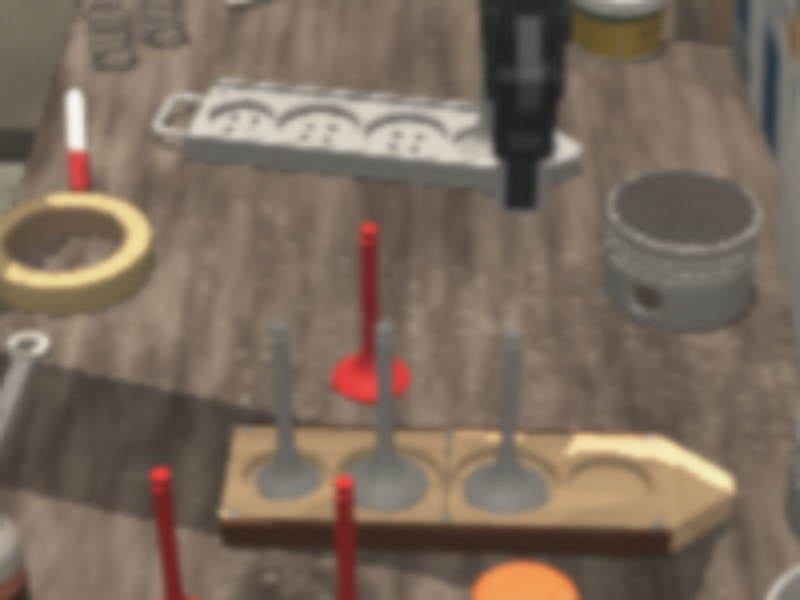

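Side crop: remaining three valves stand on the board; rack's pocket 1 is mostly hidden by the gripper, its head visible in place.

Converted, 13.8 cm / 100 = 0.138, 13.6 cm / 100 = 0.136.

Call:
arm_command:
  series:
    - [4,0,0,0,0]
    - [4,0,0,0,0]
    - [4,0,0,0.04,0]
    - [4,0,0,0.08,0]
    - [4,0,0,0.12,0]
    - [4,0,0,0.136,0]
    - [4,0,0,0.138,0]
    - [4,0,0,0.138,0]

```text
t: 10.9
eef_pos: [599.1, -188.1, 83.7]
eef_rot: [-0.001, 1.0, 0.0, -0.0]
contact_force: [0.8, -0.5, -0.0]
finger_gap: 0.467
finger_force: 0.0
```

Call:
arm_command:
  series:
    - [2,0,0,0,0]
    - [1,0,0,0,0]
    - [0,0,0,0,0]
    - [0,0,0,0,0]
    - [0,0,0,0,0]
    - [0,0,0,0,0]
    - [0,0,0,0,0]
    - [0,0,0,0,0]

```text
t: 11.7
eef_pos: [599.9, -189.6, 85.0]
eef_rot: [-0.0, 1.0, -0.0, 0.002]
contact_force: [0.5, 0.2, 6.0]
finger_gap: 0.094
finger_force: 39.2
```

Converted, -14 cm / 100 = -0.14, -12 cm / 100 = -0.12.

Call:
arm_command:
  series:
    - [0,0,0,-0.01,0]
    - [0,0,0,-0.03,0]
    - [0,0,0,-0.06,0]
    - [0,0,0,-0.09,0]
    - [0,0,0,-0.12,0]
    - [0,0,0,-0.14,0]
    - [0,0,0,-0.14,0]
    - [0,0,0,-0.14,0]

```text
t: 12.5
eef_pos: [598.8, -189.4, 222.9]
eef_rot: [-0.0, 1.0, -0.0, -0.0]
contact_force: [-0.1, -0.7, -1.2]
finger_gap: 0.095
finger_force: 39.0
```

Call:
arm_command:
  series:
    - [0,0.005,0.03,0,0]
    - [0,0.01,0.075,0,0]
    - [0,0.018,0.12,0,0]
    - [0,0.025,0.165,0,0]
    - [0,0.032,0.21,0,0]
    - [0,0.038,0.255,0,0]
    - [0,0.045,0.3,0,0]
    - [0,0.05,0.33,0,0]

```text
t: 13.3
eef_pos: [547.1, 143.1, 221.1]
eef_rot: [-0.001, 1.0, -0.0, -0.002]
contact_force: [0.1, 0.0, -1.1]
finger_gap: 0.098
finger_force: 39.1
```

Converted, 12 cm / 100 = 0.12, 11 cm / 100 = 0.11.

Call:
arm_command:
  series:
    - [0,0.003,0.02,0,0]
    - [0,0.004,0.029,0,0]
    - [0,0.004,0.029,0,0]
    - [0,0.004,0.029,0,0]
    - [0,0.004,0.029,0.04,0]
    - [0,0.004,0.029,0.08,0]
    - [0,0.004,0.029,0.11,0]
    - [0,0.004,0.029,0.12,0]

```text
t: 14.1
eef_pos: [542.9, 167.6, 99.7]
eef_rot: [0.001, 1.0, -0.001, -0.003]
contact_force: [0.3, 0.7, -0.8]
finger_gap: 0.094
finger_force: 39.1
```

Converted, 2.1 cm / 100 = 0.021, 2 cm / 100 = 0.02.

Call:
arm_command:
  series:
    - [0,0,0,0.008,0]
    - [0,0,0,0.012,0]
    - [0,0,0,0.015,0]
    - [0,0,0,0.017,0]
    - [0,0,0,0.019,0]
    - [0,0,0,0.02,0]
    - [0,0,0,0.021,0]
    - [0,0,0,0.021,0]

```text
t: 14.9
eef_pos: [545.3, 169.9, 84.0]
eef_rot: [-0.0, 1.0, 0.0, 0.001]
contact_force: [-2.3, -0.9, 7.7]
finger_gap: 0.096
finger_force: 40.0
```

Run:
```python
from h import *
s=arm.get_state();print(s["eef_pos"],s["contact_force"])
a=vision.get_image("wrist")[:,:,::-1]
cv2.imwrite("pics/w5.png",cv2.resize(a[100:400,120:520],None,fx=2,fy=2))
```

```text
[545.30466593 169.87967704  84.0111506 ] [-2.32257623 -0.94602161  7.74460534]
```

View pics/w5.png

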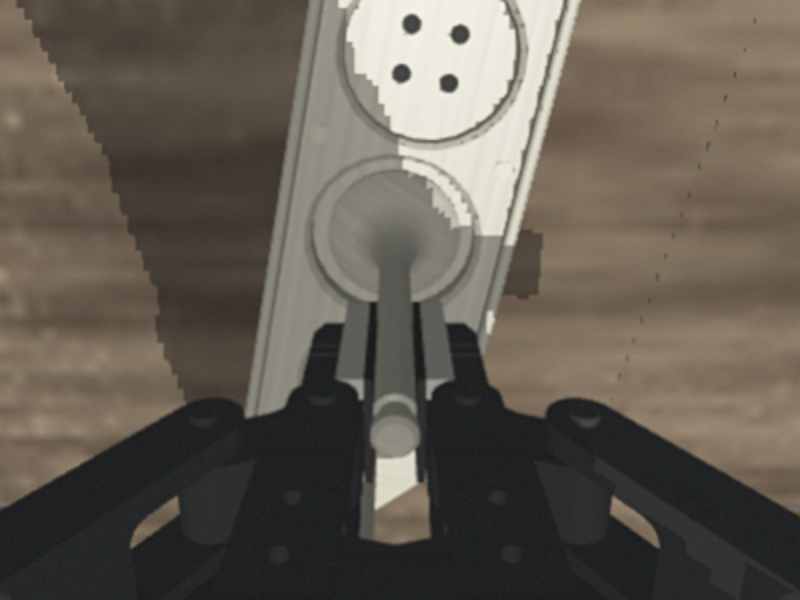

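Valve 2 seated inside pocket 2's ring. Release, fetch valve 3.

Converted, -14 cm / 100 = -0.14, -10 cm / 100 = -0.1.

Call:
arm_command:
  series:
    - [1.5,0,0,0,0]
    - [3,0,0,0,0]
    - [4,0,0,0,0]
    - [4,0,0,0,0]
    - [4,0,0,-0.02,0]
    - [4,0,0,-0.06,0]
    - [4,0,0,-0.1,0]
    - [4,0,0,-0.14,0]

```text
t: 15.75
eef_pos: [544.5, 169.6, 223.5]
eef_rot: [-0.0, 1.0, -0.0, -0.0]
contact_force: [1.0, 1.1, 0.1]
finger_gap: 0.471
finger_force: 0.0
```

Converted, -35.5 cm / 100 = -0.355, -33 cm / 100 = -0.33.

Call:
arm_command:
  series:
    - [4,0,-0.03,0,0]
    - [4,0.002,-0.08,0,0]
    - [4,0.004,-0.13,0,0]
    - [4,0.006,-0.18,0,0]
    - [4,0.008,-0.23,0,0]
    - [4,0.008,-0.28,0,0]
    - [4,0.008,-0.33,0,0]
    - [4,0.008,-0.355,0,0]

```text
t: 16.55
eef_pos: [536.4, -188.9, 222.0]
eef_rot: [0.001, 1.0, -0.0, -0.0]
contact_force: [0.6, -0.3, 0.5]
finger_gap: 0.465
finger_force: 0.0
```

Run:
```python
from h import *
s=arm.get_state();print(s["eef_pos"],s["eef_rot"])
cv2.imwrite("pics/w6.png",vision.get_image("wrist")[:,:,::-1])
```

```text
[ 536.37549438 -188.91463398  222.02306691] [ 1.42924043e-03  9.99998909e-01 -3.59771149e-04 -9.62553720e-05]
```

View pics/w6.png

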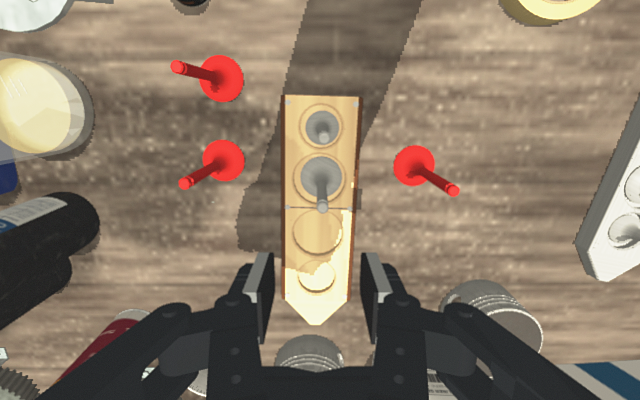

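Valve 3's tip at (322,204) between the fingers, red decoys well to the sides.

Converted, 14 cm / 100 = 0.14, 13.8 cm / 100 = 0.138.

Call:
arm_command:
  series:
    - [4,0,0,0,0]
    - [4,0,0,0,0]
    - [4,0,0,0.04,0]
    - [4,0,0,0.08,0]
    - [4,0,0,0.12,0]
    - [4,0,0,0.138,0]
    - [4,0,0,0.14,0]
    - [4,0,0,0.14,0]

```text
t: 17.4
eef_pos: [537.1, -184.1, 82.7]
eef_rot: [-0.001, 1.0, 0.0, -0.0]
contact_force: [-0.3, 0.1, 0.8]
finger_gap: 0.466
finger_force: 0.0
```

Call:
arm_command:
  series:
    - [2,0,0,0,0]
    - [1,0,0,0,0]
    - [0,0,0,0,0]
    - [0,0,0,0,0]
    - [0,0,0,0,0]
    - [0,0,0,0,0]
    - [0,0,0,0,0]
    - [0,0,0,0,0]

```text
t: 18.2
eef_pos: [538.0, -185.3, 84.0]
eef_rot: [-0.0, 1.0, -0.0, 0.002]
contact_force: [0.9, 2.0, 5.9]
finger_gap: 0.099
finger_force: 39.0
```

Converted, -14 cm / 100 = -0.14, -12 cm / 100 = -0.12.

Call:
arm_command:
  series:
    - [0,0,0,-0.01,0]
    - [0,0,0,-0.03,0]
    - [0,0,0,-0.06,0]
    - [0,0,0,-0.09,0]
    - [0,0,0,-0.12,0]
    - [0,0,0,-0.14,0]
    - [0,0,0,-0.14,0]
    - [0,0,0,-0.14,0]

```text
t: 19.0
eef_pos: [536.8, -185.5, 222.1]
eef_rot: [-0.0, 1.0, -0.0, 0.0]
contact_force: [-0.4, -0.3, -1.5]
finger_gap: 0.096
finger_force: 39.1
```

Converted, 34 cm / 100 = 0.34, 30 cm / 100 = 0.3.

Call:
arm_command:
  series:
    - [0,0.005,0.03,0,0]
    - [0,0.01,0.075,0,0]
    - [0,0.018,0.12,0,0]
    - [0,0.025,0.165,0,0]
    - [0,0.032,0.21,0,0]
    - [0,0.038,0.255,0,0]
    - [0,0.045,0.3,0,0]
    - [0,0.05,0.34,0,0]

```text
t: 19.8
eef_pos: [485.2, 156.3, 220.4]
eef_rot: [-0.0, 1.0, -0.0, -0.001]
contact_force: [0.7, -0.2, -1.6]
finger_gap: 0.093
finger_force: 39.1
```

Converted, 12 cm / 100 = 0.12, 11 cm / 100 = 0.11.

Call:
arm_command:
  series:
    - [0,0.001,0.02,0,0]
    - [0,0.001,0.027,0,0]
    - [0,0.001,0.027,0,0]
    - [0,0.001,0.027,0,0]
    - [0,0.001,0.027,0.04,0]
    - [0,0.001,0.027,0.08,0]
    - [0,0.001,0.027,0.11,0]
    - [0,0.001,0.027,0.12,0]

```text
t: 20.6
eef_pos: [483.8, 179.5, 98.9]
eef_rot: [0.001, 1.0, -0.001, -0.003]
contact_force: [-0.2, 0.1, -2.0]
finger_gap: 0.096
finger_force: 39.2
```

Converted, 2.1 cm / 100 = 0.021, 2 cm / 100 = 0.02.

Call:
arm_command:
  series:
    - [0,0,0,0.008,0]
    - [0,0,0,0.012,0]
    - [0,0,0,0.015,0]
    - [0,0,0,0.017,0]
    - [0,0,0,0.019,0]
    - [0,0,0,0.02,0]
    - [0,0,0,0.021,0]
    - [0,0,0,0.021,0]

```text
t: 21.4
eef_pos: [486.3, 182.0, 83.1]
eef_rot: [-0.0, 1.0, 0.0, 0.001]
contact_force: [-2.4, -1.7, 8.1]
finger_gap: 0.092
finger_force: 40.3
```

Run:
```python
from h import *
s=arm.get_state();print(s["eef_pos"],s["contact_force"])
a=vision.get_image("wrist")[:,:,::-1]
cv2.imwrite("pics/w7.png",cv2.resize(a[100:400,120:520],None,fx=2,fy=2))
```

```text
[486.31946632 181.99319778  83.06436696] [-2.41721858 -1.73671682  8.14229271]
```

View pics/w7.png

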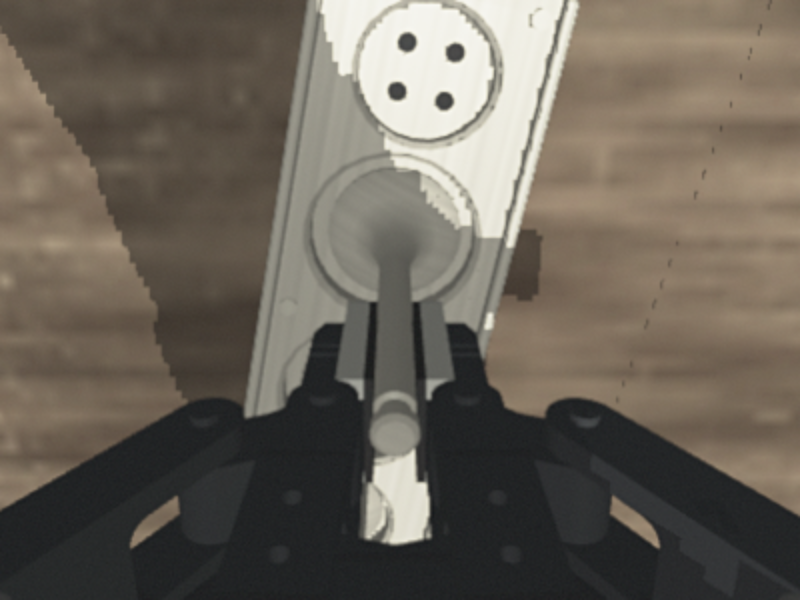

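Valve 3 seated inside pocket 3's ring. On to valve 4.

Converted, -14 cm / 100 = -0.14, -10 cm / 100 = -0.1.

Call:
arm_command:
  series:
    - [1.5,0,0,0,0]
    - [3,0,0,0,0]
    - [4,0,0,0,0]
    - [4,0,0,0,0]
    - [4,0,0,-0.02,0]
    - [4,0,0,-0.06,0]
    - [4,0,0,-0.1,0]
    - [4,0,0,-0.14,0]

```text
t: 22.25
eef_pos: [485.4, 181.5, 222.6]
eef_rot: [-0.0, 1.0, -0.0, -0.0]
contact_force: [0.7, 0.5, 0.3]
finger_gap: 0.466
finger_force: 0.0
```

Converted, -36.5 cm / 100 = -0.365, -33 cm / 100 = -0.33.

Call:
arm_command:
  series:
    - [4,0,-0.03,0,0]
    - [4,0,-0.08,0,0]
    - [4,0,-0.13,0,0]
    - [4,0,-0.18,0,0]
    - [4,0,-0.23,0,0]
    - [4,0,-0.28,0,0]
    - [4,0,-0.33,0,0]
    - [4,0,-0.365,0,0]

```text
t: 23.05
eef_pos: [485.4, -186.2, 221.2]
eef_rot: [0.001, 1.0, -0.0, 0.0]
contact_force: [1.1, -0.2, 0.5]
finger_gap: 0.468
finger_force: 0.0
```

Converted, 14 cm / 100 = 0.14, 13.8 cm / 100 = 0.138.

Call:
arm_command:
  series:
    - [4,0,0,0,0]
    - [4,0,0,0,0]
    - [4,0,0,0.04,0]
    - [4,0,0,0.08,0]
    - [4,0,0,0.12,0]
    - [4,0,0,0.138,0]
    - [4,0,0,0.14,0]
    - [4,0,0,0.14,0]

```text
t: 23.85
eef_pos: [486.0, -182.3, 81.6]
eef_rot: [-0.001, 1.0, 0.0, -0.0]
contact_force: [-0.8, 0.6, -0.5]
finger_gap: 0.469
finger_force: 0.0
```

Call:
arm_command:
  series:
    - [2,0,0,0,0]
    - [1,0,0,0,0]
    - [0,0,0,0,0]
    - [0,0,0,0,0]
    - [0,0,0,0,0]
    - [0,0,0,0,0]
    - [0,0,0,0,0]
    - [0,0,0,0,0]

```text
t: 24.65
eef_pos: [486.9, -183.8, 82.9]
eef_rot: [-0.0, 1.0, -0.0, 0.001]
contact_force: [0.7, 0.2, 6.1]
finger_gap: 0.097
finger_force: 39.2
```

Converted, -14 cm / 100 = -0.14, -12 cm / 100 = -0.12.

Call:
arm_command:
  series:
    - [0,0,0,-0.01,0]
    - [0,0,0,-0.03,0]
    - [0,0,0,-0.06,0]
    - [0,0,0,-0.09,0]
    - [0,0,0,-0.12,0]
    - [0,0,0,-0.14,0]
    - [0,0,0,-0.14,0]
    - [0,0,0,-0.14,0]

```text
t: 25.45
eef_pos: [485.8, -183.4, 221.1]
eef_rot: [-0.0, 1.0, -0.0, 0.0]
contact_force: [0.4, 0.8, -1.1]
finger_gap: 0.091
finger_force: 39.0
```

Converted, 34 cm / 100 = 0.34, 30 cm / 100 = 0.3.

Call:
arm_command:
  series:
    - [0,0.005,0.03,0,0]
    - [0,0.01,0.075,0,0]
    - [0,0.018,0.12,0,0]
    - [0,0.025,0.165,0,0]
    - [0,0.032,0.21,0,0]
    - [0,0.038,0.255,0,0]
    - [0,0.045,0.3,0,0]
    - [0,0.05,0.34,0,0]

```text
t: 26.25
eef_pos: [434.1, 158.3, 219.5]
eef_rot: [-0.0, 1.0, -0.0, -0.001]
contact_force: [0.6, -0.7, -0.9]
finger_gap: 0.09
finger_force: 39.1
```

Converted, 12 cm / 100 = 0.12, 11 cm / 100 = 0.11.

Call:
arm_command:
  series:
    - [0,0.004,0.025,0,0]
    - [0,0.004,0.036,0,0]
    - [0,0.004,0.036,0,0]
    - [0,0.004,0.036,0,0]
    - [0,0.004,0.036,0.04,0]
    - [0,0.004,0.036,0.08,0]
    - [0,0.004,0.036,0.11,0]
    - [0,0.004,0.036,0.12,0]

```text
t: 27.05
eef_pos: [430.0, 190.3, 98.1]
eef_rot: [0.001, 1.0, -0.001, -0.002]
contact_force: [-0.7, -0.4, -2.0]
finger_gap: 0.097
finger_force: 39.1
```

Converted, 2.1 cm / 100 = 0.021, 2 cm / 100 = 0.02.

Call:
arm_command:
  series:
    - [0,0,0,0.008,0]
    - [0,0,0,0.012,0]
    - [0,0,0,0.015,0]
    - [0,0,0,0.017,0]
    - [0,0,0,0.019,0]
    - [0,0,0,0.02,0]
    - [0,0,0,0.021,0]
    - [0,0,0,0.021,0]

```text
t: 27.85
eef_pos: [432.3, 193.0, 81.9]
eef_rot: [-0.0, 1.0, 0.0, 0.001]
contact_force: [-2.9, -1.6, 8.6]
finger_gap: 0.094
finger_force: 40.2
```

Run:
```python
from h import *
s=arm.get_state();print(s["eef_pos"],s["contact_force"])
a=vision.get_image("wrist")[:,:,::-1]
cv2.imwrite("pics/w8.png",cv2.resize(a[100:400,120:520],None,fx=2,fy=2))
```

```text
[432.32440854 192.98350716  81.89411414] [-2.8920034  -1.57131467  8.62755734]
```

View pics/w8.png

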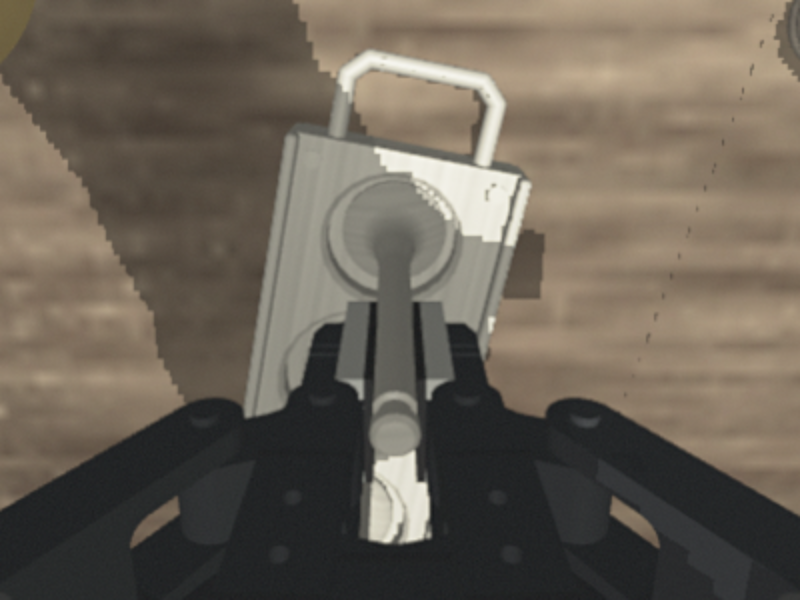

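Valve 4 is inside pocket 4's ring at its floor height; release, retreat up and aside, and check with the side camera.

Converted, -15 cm / 100 = -0.15, -10 cm / 100 = -0.1.

Call:
arm_command:
  series:
    - [1.5,0,0,0,0]
    - [3,0,0,0,0]
    - [4,0,0,0,0]
    - [4,0,0,0,0]
    - [4,0,0,-0.02,0]
    - [4,0,0,-0.06,0]
    - [4,0,0,-0.1,0]
    - [4,0,0,-0.15,0]

```text
t: 28.7
eef_pos: [430.9, 192.3, 230.6]
eef_rot: [-0.0, 1.0, -0.001, -0.001]
contact_force: [1.6, 0.9, -0.2]
finger_gap: 0.463
finger_force: 0.0
```

Converted, 14 cm / 100 = 0.14, 11 cm / 100 = 0.11.

Call:
arm_command:
  series:
    - [4,0.02,0,0,0]
    - [4,0.05,0,0,0]
    - [4,0.08,0,0,0]
    - [4,0.11,0,0,0]
    - [4,0.14,0,0,0]
    - [4,0.14,0,0,0]
    - [4,0.14,0,0,0]
    - [4,0.14,0,0,0]

```text
t: 29.5
eef_pos: [292.5, 192.8, 230.3]
eef_rot: [-0.0, 1.0, 0.0, 0.0]
contact_force: [-0.1, -0.2, -0.6]
finger_gap: 0.468
finger_force: 0.0
```

Run:
```python
from h import *
a=vision.get_image("side")[125:245,235:435,::-1];b=vision.get_image("top")[130:270,190:390,::-1]
cv2.imwrite("pics/end.png",np.vstack([cv2.resize(a,(500,300),interpolation=cv2.INTER_CUBIC),cv2.resize(b,(500,300),interpolation=cv2.INTER_CUBIC)]))
```

```text
(no output)
```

View pics/end.png

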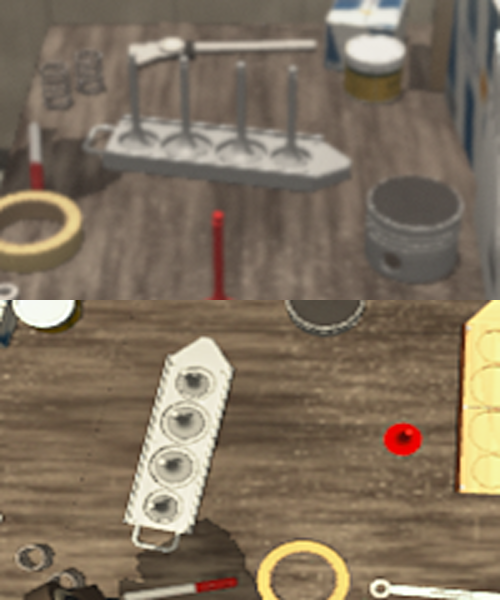

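All four valves stand upright, heads inside the rack's pocket rings in board order; springs and piston are undisturbed.

```bash
python3 -c "
from station import arm
print(arm.sign_off())"
```

```text
the job is handed in; nothing more can be done
None
```

I moved all four valves to the wash rack in the board's order. In the last pictures each stands upright and released in its pocket, and the piston and springs are where they were. The bottle was not in those pictures, but the arm never went near it. I handed the job in at about 30 s of the 112 s allowed, and the hand-in returned no verdict.

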